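Make up two microscope kits

ROBOT

A 6-joint arm with a two-finger parallel gripper is mounted at the origin on a cart in front of the work surface, level with it; the furniture and walls round the work are solid. World frame = base frame: x ahead of the robot, y to its left, z up, the work surface at z = 0. Lengths are in m, angles in degrees, forces in N, time in s.
With the tool pointing down it reaches from about 0.375 to 0.9 m from the base axis. Payload 3.1 kg.
Tool frame: the origin (TCP) lies at the very end of the fingers, on their centre line; the grasp point (between the pads) lies bot.hold_point_z behind it (bot.hold_point_z is the distance from the TCP to the grasp point, in m); z points along the fingers, y is the line along which they close (so a half turn about z gives the same grasp; the last joint's range is limited). The gripper opens to 87 mm and grips with 3 to 60 N. Pads are 19 mm wide; open, the fingers measure 117 mm over their backs; the gripper's body (75 mm by 190 mm) begins 51 mm behind the grasp point.
Start: joints at [-77.149, 30.224, 82.088, -0, 67.689, -10.227], TCP at [0.245, -0.575, 0.223] pointing down, gripper open.
Joint ranges: [-176.69, 176.69], [-43.24, 126.21], [12.49, 139.97], [-82, 262], [0, 151.66], [-163.58, 163.58]. Speed limits (degrees/s): [159.86, 159.86, 180, 180, 180, 180].

INTERFACE

Orientations are given as a 3x3 rotation matrix whose columns are the frame's x, y, z axes.
In Python, from rig import bot gives the robot as it stands.
- The arm moves only by the tool apply_moves, never from a script. Its argument "plan" is one flat list of numbers, 4 for each row, row after row: the shift along the world's x, y, z normalised to -1 to 1, where 1 is 0.05 m, then the turn about the world's z normalised to -1 to 1, where 1 is 10 degrees. A call has 1 to 12 rows; each row shifts and turns the commanded pose from where the row before left it; what a row does not reach is not made up. A row lasts 1/8 s, in which the tool goes at most 62.5 mm and 10.7 degrees, less where a joint would pass 70% of its speed; a pose out of reach is approached as far as the arm can. A call with a number of a shift or a turn outside -1 to 1 is refused whole. A call with a gripper value outside its range is refused whole. "grip" is the closure, from -1 (fully open) to 1 (shut), so that 0 is half open, set as the call begins (left out, the last holds). The fingers move at their own pace and stop on an object; the grip force is fixed at half the most. Time passes only in rows, so rows that do not move let the fingers close. It gives the time, the measured TCP pose, the force, the opening and the grip force at its end, in the units of the state.
- bot.read_state(): the state, without advancing time (a new reading comes with each control period).
- bot.capture(name): name is "scene" or "side" or "wrist"; returns (picture, depth): 420x560x3 uint8, red, green, blue; 420x560 float32, m along the optical axis (not along the pixel's ray), 0 where there is no reading.
- bot.camera_info(name): a dict with "vertical_fov" (degrees; the focal length in pixels is half the picture's height over the tangent of half this angle, whatever the lens; pixels are square), "cx", "cy" (the principal point, pixels), "rvec" (rotation vector, rad) and "tvec" (3), from world to camera coordinates, as OpenCV has them; the wrist camera has in their place "mount" (4x4, takes a point from camera to tool coordinates, whose origin is the TCP and whose axes are the flange's). Camera axes: x right, y down, z forward; pixel columns grow to the right and rows downward; lengths in m; the calibration is good to about 2 mm. A picture is of the moment at which its call begins: read the wrist's pose just before it. camera_info takes no time and is no camera call.
- bot.hand_in(): hands the job in; it is judged then, once.
Trained networks look in the newest picture that a camera, given by its name, has taken for a name from the list of things; names that differ only in an ending like _2 or _b are one class to them, and where a whole thing is asked for, a point or a joint stands for the part that bears it (a point fixed in the world has none). Each returns a list of dicts, best first, with "p" (0 to 1); they miss things now and then, are a little off and sometimes report something else, mostly with a low value. They report only what shows in the picture. A call takes as long as a camera call. They do not tell look-alikes from the thing itself.
- bot.outline_of(camera, target): "mask" (420x560 bool, what is visible of it) and "xy" ([column, row] as shares, 0 to 1, of the picture: columns of its width, rows of its height, amid what is visible of it).
- bot.pinpoint(camera, target): "xy" ([column, row] as shares, 0 to 1, of the picture: columns of its width, rows of its height: a listed point, or the origin of a listed thing).
The state is a dict: "time_s": time; "joint_positions": joint angles; "qvel": joint speeds; "tau": joint torques, N m; "position": TCP position; "tcp_rot": TCP orientation; "force": force on the tool from outside, world axes, zero at the start; "moment": the same for the moment, N m; "opening": opening from 0.0 (shut) to 1.0 (fully open); "grasp_force": force on a finger pad.
Only numpy, scipy, OpenCV 4.12 (cv2) and the standard library are available. Lean on these libraries where they do the work, as an engineer would, in place of code of your own. Each camera call takes 0.05 s, during which the arm holds its last target. There are 200 camera calls.

TASK

Make up two microscope kits from the stock on the bench. First complete the blue tray: the objective case stands upright in its large cell and the small immersion-oil bottle stands upright in its small cell. Only then start on the yellow tray: the lamp carton sits flat on its base in the large cell and the eyepiece stands upright in the small cell; leave the box of coverslips and the pink Petri dish where they are.

Things in the scene. Friction and masses are not known exactly. Their poses are not given: they have to be found in the camera images.
- objective_case_center (a point): (All the stock starts on a thin fixed grey board, 80 x 510 mm, 3 mm thick.) objective case: round upright screw-top tub, cream body with black cap, 35 mm in diameter, 58 mm high, standing on the stock board; the point is its centre, 29 mm above its underside; z up along its axis. About 40 to 65 g.
- immersion_oil_center (a point): immersion-oil bottle: small brown round bottle with black cap and olive-banded label, 26 mm in diameter (cap 14 mm), 64 mm high, upright; the cylindrical body reaches about 45 mm up. The point is its centre, 32 mm above its underside; z up along its axis.
- lamp_carton_center (a point): lamp carton: yellow cardboard box, 40 mm (its x) by 61 mm (its y) by 41 mm high, sitting on its base; the point is its centre, 20 mm above its underside; z up.
- eyepiece_center (a point): eyepiece: black ribbed round head on a narrower white barrel, 34 mm in diameter at the head, which spans the upper 24 mm of its 50 mm height; the barrel is 24 mm; standing barrel down; the point is its centre, 25 mm above the underside; z up along its axis.
- blue_tray: Blue plastic kit tray, fixed, 152 (x) x 72 (y) mm, walls 15 mm high and 4 mm thick. Origin: centre of its underside, z up. A cross wall, 13 mm high, parts it into a large cell, 84 x 64 mm, centred at x = +30 mm, y = 0, and a small cell, 56 x 64 mm, centred at x = -44 mm, y = 0; inner floor 3 mm up. The trays stand side by side, in either order, with either end to the robot.
- yellow_tray: Yellow plastic kit tray, fixed, 152 (x) x 72 (y) mm, walls 15 mm high and 4 mm thick. Origin: centre of its underside, z up. A cross wall, 13 mm high, parts it into a large cell, 84 x 64 mm, centred at x = +30 mm, y = 0, and a small cell, 56 x 64 mm, centred at x = -44 mm, y = 0; inner floor 3 mm up. The trays stand side by side, in either order, with either end to the robot.
- coverslips_center (a point): flat cream-and-green box of coverslips, 54 x 53 x 20 mm, on the right end of the stock board but not part of either kit, to be left alone; the point is its centre, 10 mm above its underside.
- petri_dish_center (a point): clear lidded Petri dish with pink filling, 60 mm in diameter, 13 mm high, on the bench behind the trays, to be left alone; the point is its centre, 6 mm above the bench.
Not all that is in view belongs to the job. What is shaped like the part that bears immersion_oil_center but turquoise is not meant. Leave any turquoise look-alike of the part that bears eyepiece_center alone.

How it is judged (in metres and radians):
On the way, in this order (a step that is already met when the one before it is completed fails the run):
1. the blue kit is complete: objective case in the large cell and oil bottle in the small cell, released, with neither lamp carton nor eyepiece yet at the yellow tray (x of objective_case_center in the frame of blue_tray between 0.004 and 0.056 m and y of objective_case_center in the frame of blue_tray between -0.0165 and 0.0165 m and z of objective_case_center in the frame of blue_tray between 0.027 and 0.037 m and angle between each of objective_case_center, immersion_oil_center's own z axis and vertical below 0.12 rad and contact force between the fingers and objective_case below 0.1 N and linear speed of each of objective_case, immersion_oil below 0.02 m/s and x of immersion_oil_center in the frame of blue_tray between -0.061 and -0.027 m and y of immersion_oil_center in the frame of blue_tray between -0.021 and 0.021 m and z of immersion_oil_center in the frame of blue_tray between 0.03 and 0.04 m and contact force between the fingers and immersion_oil below 0.1 N and horizontal distance between each of lamp_carton_center, eyepiece_center and yellow_tray above 0.09 m), for 0.2 s.
2. the yellow kit is complete: lamp carton in the large cell and eyepiece in the small cell, released (x of lamp_carton_center in the frame of yellow_tray between 0.006 and 0.054 m and y of lamp_carton_center in the frame of yellow_tray between -0.015 and 0.015 m and z of lamp_carton_center in the frame of yellow_tray between 0.0185 and 0.0285 m and angle between each of lamp_carton_center, eyepiece_center's own z axis and vertical below 0.12 rad and contact force between the fingers and lamp_carton below 0.1 N and linear speed of each of lamp_carton, eyepiece below 0.02 m/s and x of eyepiece_center in the frame of yellow_tray between -0.0605 and -0.0275 m and y of eyepiece_center in the frame of yellow_tray between -0.0205 and 0.0205 m and z of eyepiece_center in the frame of yellow_tray between 0.023 and 0.033 m and contact force between the fingers and eyepiece below 0.1 N), for 0.2 s.
At the end, for the whole second after the job is handed in: Blue tray: objective case in the large cell, oil bottle in the small cell; yellow tray: lamp carton in the large cell, eyepiece in the small cell. Each stands on the cell's floor (height within 5 mm), within 0.12 rad of upright, wholly between the cell's walls, released and at rest (all of step 2 and x of objective_case_center in the frame of blue_tray between 0.004 and 0.056 m and y of objective_case_center in the frame of blue_tray between -0.0165 and 0.0165 m and z of objective_case_center in the frame of blue_tray between 0.027 and 0.037 m and angle between each of objective_case_center, immersion_oil_center's own z axis and vertical below 0.12 rad and contact force between the fingers and objective_case below 0.1 N and linear speed of each of objective_case, immersion_oil below 0.02 m/s and x of immersion_oil_center in the frame of blue_tray between -0.061 and -0.027 m and y of immersion_oil_center in the frame of blue_tray between -0.021 and 0.021 m and z of immersion_oil_center in the frame of blue_tray between 0.03 and 0.04 m and contact force between the fingers and immersion_oil below 0.1 N); the robot touches nothing.
It fails at once if the coverslip box or the Petri dish is moved by more than 20 mm (distance of any of coverslips_center, petri_dish_center from where it was at the start of the episode above 0.02 m).
It also fails if it takes over 99 s, if anything falls off the work surface, if the arm or the gripper's body presses on something with over 40 N, if the wrist force passes 120 N, or if a joint passes its speed limit or range.

## Working session

There is one attempt and no reset: what is moved stays moved. The work goes in short steps, Python scripts to look and compute and a tool call to move; the robot and the scene stay as the last step left them, time stands still between calls to the robot, and variables do not carry over. Pictures are saved under pics/ and viewed, at most 14 in all, crops included, and the job is handed in when it is done.

Besides the shell and the picture viewer there is one more tool, called as a command line: name --argument value ..., lists and objects as JSON in quotes. apply_moves: Moves the arm, as the interface text tells. Its arguments: {"type":"object","properties":{"plan":{"type":"array","items":{"type":"number"}},"grip":{"type":"number"}},"required":["plan"]}

```bash
mkdir -p pics
cat > h.py <<'E'
import numpy as np, cv2
from rig import bot
def cam(n, st=None):
    c=bot.camera_info(n); f=210/np.tan(np.radians(c["vertical_fov"])/2)
    K=np.array([[f,0,c["cx"]],[0,f,c["cy"]],[0,0,1]])
    if "mount" in c:
        T=np.eye(4); T[:3,:3]=np.array(st["tcp_rot"]); T[:3,3]=st["position"]
        T=T@np.array(c["mount"])
    else:
        R=cv2.Rodrigues(np.array(c["rvec"],float))[0]
        T=np.eye(4); T[:3,:3]=R.T; T[:3,3]=-R.T@np.array(c["tvec"]).ravel()
    return K,T
def cloud(n,d,st=None):
    K,T=cam(n,st); v,u=np.mgrid[:420,:560]
    P=np.stack([(u-K[0,2])/K[0,0]*d,(v-K[1,2])/K[0,0]*d,d],-1)
    return P@T[:3,:3].T+T[:3,3]
def ray(n,xy,z,st=None):
    K,T=cam(n,st); u,v=xy[0]*560,xy[1]*420
    r=T[:3,:3]@np.array([(u-K[0,2])/K[0,0],(v-K[1,2])/K[0,0],1])
    return T[:3,3]+r*(z-T[2,3])/r[2]
E
python3 - <<'E'
from h import *
print(bot.hold_point_z); s=bot.read_state(); print(s["tcp_rot"],s["opening"],s["time_s"])
Z=dict(objective_case_center=.032,immersion_oil_center=.035,lamp_carton_center=.0235,eyepiece_center=.028,coverslips_center=.013,petri_dish_center=.006,blue_tray=0,yellow_tray=0)
for n in ("scene","side"):
    p,d=bot.capture(n); cv2.imwrite(f"pics/{n}0.png",p[:,:,::-1]); C=cloud(n,d); print(n,cam(n)[1][:3,3])
    for t,z in Z.items():
        for r in bot.pinpoint(n,t)[:3]:
            print(t,round(r["p"],2),(np.array(r["xy"])*[560,420]).round(),ray(n,r["xy"],z).round(3))
E
```

```text
0.0187
[[ 9.19970215e-01  3.91987970e-01 -4.85166797e-04]
 [ 3.91988101e-01 -9.19967962e-01  2.06809851e-03]
 [ 3.64331829e-04 -2.09276865e-03 -9.99997744e-01]] 0.9978183064886418 0.0
scene [ 0.17951231 -0.53140481  0.46734903]
objective_case_center 0.67 [208. 202.] [0.448 0.36  0.032]
immersion_oil_center 0.89 [299. 242.] [0.554 0.096 0.035]
immersion_oil_center 0.59 [260. 258.] [0.458 0.078 0.035]
lamp_carton_center 0.92 [243. 238.] [0.466 0.179 0.024]
eyepiece_center 0.62 [229. 215.] [0.473 0.281 0.028]
eyepiece_center 0.49 [245. 183.] [0.582 0.445 0.028]
coverslips_center 0.96 [283. 294.] [ 0.461 -0.013  0.013]
coverslips_center 0.56 [261. 258.] [0.475 0.108 0.013]
petri_dish_center 0.5 [283. 292.] [ 0.467 -0.001  0.006]
blue_tray 0.65 [297. 235.] [0.596 0.177 0.   ]
yellow_tray 0.64 [273. 210.] [0.602 0.315 0.   ]
side [0.16662433 1.12589173 0.59815633]
objective_case_center 0.79 [309. 264.] [0.455 0.368 0.032]
immersion_oil_center 0.67 [349. 201.] [0.466 0.071 0.035]
immersion_oil_center 0.55 [314. 201.] [0.545 0.11  0.035]
immersion_oil_center 0.46 [286. 194.] [0.626 0.101 0.035]
lamp_carton_center 0.93 [339. 222.] [0.459 0.164 0.023]
eyepiece_center 0.77 [231. 274.] [0.586 0.461 0.028]
eyepiece_center 0.6 [320. 241.] [0.468 0.27  0.028]
coverslips_center 0.49 [355. 196.] [ 0.471 -0.006  0.013]
petri_dish_center 0.55 [246. 201.] [0.732 0.134 0.006]
blue_tray 0.58 [286. 222.] [0.592 0.181 0.   ]
yellow_tray 0.67 [265. 247.] [0.59  0.305 0.   ]
```

```bash
sleep 1; ls pics
```

```text
scene0.png
side0.png
```

View pics/scene0.png

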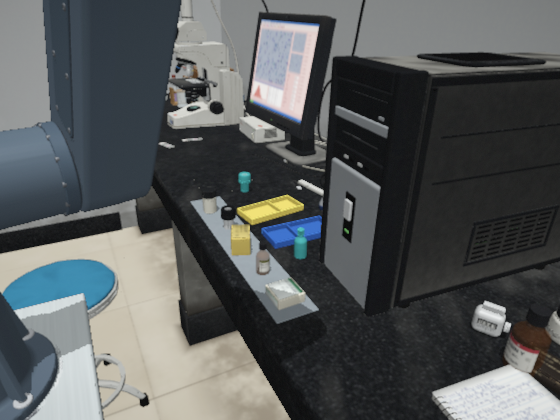

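View pics/side0.png

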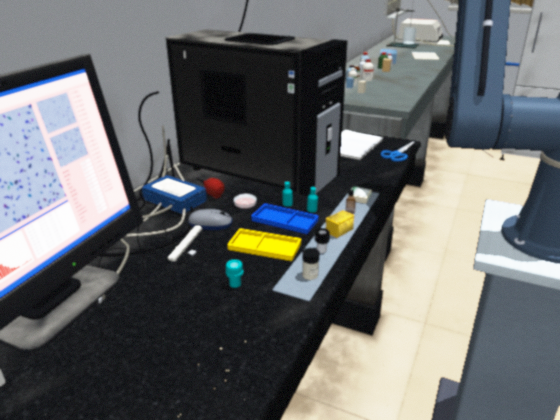

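The scene view shows the board running along y, with case (208,202), eyepiece (228,213), carton (241,238), oil bottle (263,260) and coverslips (285,293). Two turquoise bottles stand beside the blue tray, and the tower is close on the right. The side view agrees, with the trays at (286,220) and (265,244).

Run:
```python
from h import *
for n in ("scene","side"):
    p,d=bot.capture(n); C=cloud(n,d); ok=(d>0)
    m=ok&(C[...,2]>.15)&(C[...,0]>.35)&(C[...,0]<1.0)&(abs(C[...,1])<.8)
    P=C[m]; print(n,"tall",np.percentile(P,[1,10,50,90,99],axis=0).round(2).tolist())
    for y0 in np.arange(-.4,.7,.1):
        q=P[(P[:,1]>y0)&(P[:,1]<y0+.1)]
        if len(q)>20: print(round(y0,1),np.percentile(q[:,0],[2,50]).round(3),q[:,2].max().round(2))
    for t in ("blue_tray","yellow_tray"):
        r=bot.outline_of(n,t)
        if r:
            q=C[r[0]["mask"]&ok]; q=q[(q[:,2]>.009)&(q[:,2]<.022)]
            rc=cv2.minAreaRect(q[:,:2].astype(np.float32)*1000); print(n,t,r[0]["p"],rc)
```

```text
scene tall [[0.56, -0.16, 0.15], [0.57, -0.15, 0.18], [0.69, -0.13, 0.29], [0.83, 0.53, 0.39], [0.91, 0.77, 0.43]]
-0.2 [0.558 0.693] 0.4
-0.1 [0.561 0.57 ] 0.4
-0.0 [0.569 0.575] 0.4
0.4 [0.787 0.825] 0.44
0.5 [0.781 0.811] 0.44
0.6 [0.777 0.806] 0.44
scene blue_tray 0.63 ((598.794677734375, 178.14698791503906), (74.59718322753906, 150.4451904296875), 88.98009490966797)
scene yellow_tray 0.75 ((591.8638916015625, 306.5057067871094), (153.02108764648438, 75.38893127441406), 6.957148551940918)
side tall [[0.56, -0.11, 0.15], [0.6, 0.01, 0.18], [0.79, 0.53, 0.29], [0.86, 0.71, 0.39], [0.98, 0.77, 0.44]]
-0.2 [0.555 0.563] 0.4
-0.1 [0.56  0.571] 0.4
-0.0 [0.571 0.749] 0.4
0.4 [0.781 0.808] 0.44
0.5 [0.779 0.809] 0.44
0.6 [0.775 0.803] 0.44
side blue_tray 0.69 ((597.3782958984375, 177.76112365722656), (77.26164245605469, 152.3273468017578), 89.94727325439453)
side yellow_tray 0.72 ((589.5391845703125, 306.2034912109375), (152.41001892089844, 78.40050506591797), 6.711340427398682)
```

apply_moves --plan '[0.4, 0.94, 0.15, 0.42, 0.4, 0.94, 0.15, 0.42, 0.4, 0.94, 0.15, 0.42, 0.4, 0.94, 0.15, 0.42, 0.4, 0.94, 0.15, 0.42, 0.4, 0.94, 0.15, 0.42, 0.4, 0.94, 0.15, 0.42, 0.4, 0.94, 0.15, 0.42]' --grip -1

```text
time_s: 2.2
position: [0.4055, -0.1975, 0.2831]
tcp_rot: [[0.548, 0.837, 0.001], [0.837, -0.548, -0.001], [-0.0, 0.001, -1.0]]
force: [0.8, -0.1, 0.0]
opening: 1.001
grasp_force: 0.0
```

apply_moves --plan '[0, 1, 0.15, 0.42, 0, 1, 0.15, 0.42, 0, 1, 0.15, 0.42, 0, 1, 0.15, 0.42, 0, 1, 0.15, 0.42, 0, 1, 0.15, 0.42, 0.3, 1, 0.15, 0.42, 0.3, 1, 0.15, 0.42, 0.2, 0.2, 0, 0]'

```text
time_s: 3.32
position: [0.4456, 0.2137, 0.3432]
tcp_rot: [[-0.009, 1.0, 0.002], [1.0, 0.009, 0.001], [0.001, 0.002, -1.0]]
force: [-0.1, -0.5, -0.5]
opening: 1.0
grasp_force: 0.0
```

```bash
cat > w.py <<'E'
from h import *
import sys
Z=dict(objective_case_center=.032,immersion_oil_center=.035,lamp_carton_center=.0235,eyepiece_center=.028,blue_tray=0,yellow_tray=0)
s=bot.read_state(); p,d=bot.capture("wrist"); cv2.imwrite("pics/"+sys.argv[1],p[:,:,::-1]); C=cloud("wrist",d,s)
np.save("C.npy",C)
print(s["position"],np.degrees(np.arctan2(s["tcp_rot"][1][1],s["tcp_rot"][0][1])))
for t,z in Z.items():
    for r in bot.pinpoint("wrist",t)[:3]:
        print(t,round(r["p"],2),(np.array(r["xy"])*[560,420]).round(),ray("wrist",r["xy"],z,s).round(4))
    for r in bot.outline_of("wrist",t)[:2]:
        q=C[r["mask"]&(d>0)]
        if "tray" in t: q=q[(q[:,2]>.009)&(q[:,2]<.022)]
        else: q=q[q[:,2]>(.035 if "obj" in t or "oil" in t else .03)]
        if len(q)>20: print("   ",t,round(r["p"],2),len(q),q[:,2].max().round(3),np.round(cv2.minAreaRect(q[:,:2].astype(np.float32)*1000)[0],1),np.round(cv2.minAreaRect(q[:,:2].astype(np.float32)*1000)[1],1),round(cv2.minAreaRect(q[:,:2].astype(np.float32)*1000)[2],1))
E
python3 w.py w1.png
```

```text
[0.4455806  0.2137214  0.34323879] 0.5187699313548122
objective_case_center 0.63 [290.  63.] [0.4564 0.3632 0.032 ]
    objective_case_center 0.72 644 0.064 [453.7 368. ] [34.5 33.3] 88.9
immersion_oil_center 0.93 [392. 242.] [0.6294 0.0936 0.035 ]
immersion_oil_center 0.72 [291. 248.] [0.4634 0.0819 0.035 ]
immersion_oil_center 0.7 [350. 237.] [0.5593 0.1017 0.035 ]
    immersion_oil_center 0.9 219 0.066 [554.5  99. ] [24.6 20.4] 28.1
    immersion_oil_center 0.68 233 0.066 [627.3  96.1] [25.1 19.3] 51.5
lamp_carton_center 0.76 [293. 191.] [0.4642 0.1758 0.0235]
    lamp_carton_center 0.72 990 0.047 [456.  173.6] [60.5 39.2] 68.0
eyepiece_center 0.73 [295. 130.] [0.4657 0.2713 0.028 ]
    eyepiece_center 0.66 438 0.056 [465.3 269.6] [32.7 32.7] 27.4
    eyepiece_center 0.45 57 0.044 [582.4 440. ] [ 4.5 22.1] 88.3
blue_tray 0.63 [369. 190.] [0.5946 0.1731 0.    ]
    blue_tray 0.75 927 0.019 [598.5 177.5] [ 72.3 152.2] 89.1
yellow_tray 0.84 [372. 107.] [0.5864 0.3058 0.    ]
    yellow_tray 0.83 1042 0.018 [590.6 306. ] [152.1  72.1] 7.3
```

View pics/w1.png

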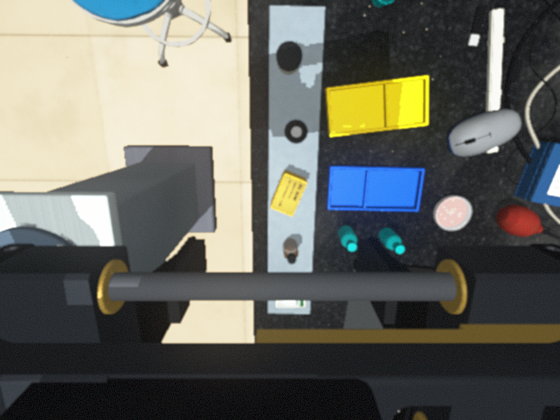

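Wrist view: the blue tray's divider (365) puts its large cell on the far side. The yellow tray's divider (385) puts its large cell on the near side, with a yaw of about 187°. The carton is rotated about 68°.

Run:
```python
from h import *
print(np.round(bot.camera_info("wrist")["mount"],3).tolist())
p,d=bot.capture("side"); C=cloud("side",d); m=(d>0)&(C[...,2]>.08)&(C[...,1]<.2)&(C[...,1]>-.05)&(C[...,0]>.5)&(C[...,0]<.85)&(C[...,2]<.38)
P=C[m]
for z in (.1,.15,.2,.3): 
    q=P[abs(P[:,2]-z)<.02]; print(z,np.percentile(q[:,1],[50,95,99]).round(3))
```

```text
[[-0.0, -0.961, -0.276, 0.076], [1.0, -0.0, -0.0, 0.0], [0.0, -0.276, 0.961, -0.163], [0.0, 0.0, 0.0, 1.0]]
0.1 [0.038 0.051 0.053]
0.15 [0.038 0.051 0.053]
0.2 [0.038 0.051 0.053]
0.3 [0.04  0.051 0.054]
```

apply_moves --plan '[0.04, 0.6, -0.7, -0.05, 0.04, 0.6, -0.8, 0, 0.04, 0.6, -0.8, 0, 0.04, 0.6, -0.8, 0, 0.02, 0.66, -0.8, 0, 0, 0, -0.5, 0, 0, 0, 0, 0]'

```text
time_s: 4.9
position: [0.4524, 0.3636, 0.1204]
tcp_rot: [[0.003, 1.0, -0.005], [1.0, -0.003, -0.003], [-0.003, -0.005, -1.0]]
force: [1.0, 0.2, 0.2]
opening: 0.998
grasp_force: 0.0
```

```bash
python3 w.py w2.png
```

```text
[0.45240333 0.36357196 0.12035738] -0.17947571982742724
objective_case_center 0.55 [285. 204.] [0.4547 0.3679 0.032 ]
    objective_case_center 0.94 1804 0.064 [454.3 368.4] [35.1 33.9] 81.9
eyepiece_center 0.87 [449.  96.] [0.5825 0.4544 0.028 ]
eyepiece_center 0.84 [297. 300.] [0.4664 0.272  0.028 ]
    eyepiece_center 0.86 932 0.056 [465.7 272.6] [26.4 33.1] 89.7
    eyepiece_center 0.76 2236 0.053 [582.  455.1] [31.8 31.7] 53.9
yellow_tray 0.6 [419. 252.] [0.5888 0.309  0.    ]
    yellow_tray 0.72 1509 0.018 [588.6 325.4] [152.8  36.7] 8.2
```

View pics/w2.png

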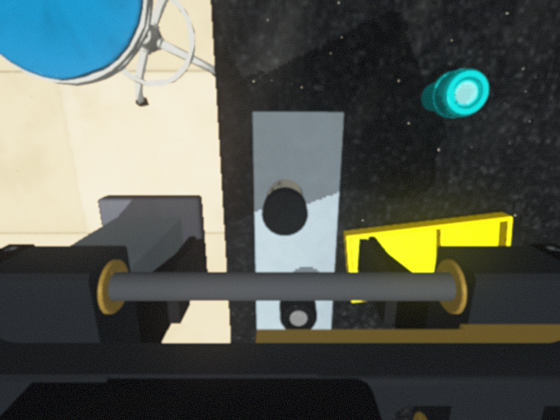

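The wrist view shows the case at (286,208) between the fingers, so I descend and grip it.

apply_moves --plan '[0.04, 0.09, -0.4, 0.02, 0, 0, -0.5, 0, 0, 0, -0.5, 0, 0, 0, -0.4, 0, 0, 0, -0.19, 0, 0, 0, 0, 0]'

```text
time_s: 6.3
position: [0.4554, 0.3683, 0.0218]
tcp_rot: [[0.0, 1.0, -0.002], [1.0, -0.0, -0.001], [-0.001, -0.002, -1.0]]
force: [0.2, 0.4, 0.2]
opening: 1.0
grasp_force: 0.0
```

apply_moves --plan '[0, 0, 0, 0, 0, 0, 0, 0, 0, 0, 0, 0, 0, 0, 0, 0, 0, 0, 0, 0, 0, 0, 0, 0]' --grip 1

```text
time_s: 7.05
position: [0.4559, 0.3686, 0.0231]
tcp_rot: [[0.0, 1.0, -0.0], [1.0, -0.0, -0.0], [-0.0, -0.0, -1.0]]
force: [-0.6, 0.3, 0.3]
opening: 0.405
grasp_force: 0.2
```

apply_moves --plan '[0, 0, 0, 0, 0, 0, 0, 0]'

```text
time_s: 7.3
position: [0.4559, 0.3685, 0.023]
tcp_rot: [[0.0, 1.0, -0.0], [1.0, -0.0, -0.0], [-0.0, -0.0, -1.0]]
force: [-0.3, -0.2, -0.2]
opening: 0.38
grasp_force: 30.4
```

apply_moves --plan '[0, 0, 0.3, 0, 0, 0, 0.6, 0, 0, 0, 0.7, 0, 0.4, -0.3, 0.2, 0, 0.6, -0.6, 0, 0, 0.7, -0.8, 0, 0, 0.7, -0.8, 0, 0, 0.6, -0.7, 0, 0, 0.4, -0.5, 0, 0, 0.05, -0.15, 0, 0, 0, 0, 0, 0]'

```text
time_s: 8.68
position: [0.6277, 0.1761, 0.1134]
tcp_rot: [[0.001, 1.0, -0.001], [1.0, -0.001, 0.0], [0.0, -0.001, -1.0]]
force: [-0.5, 0.9, -0.6]
opening: 0.38
grasp_force: 30.4
```

apply_moves --plan '[0, 0.02, -0.5, 0, 0, 0, -0.5, 0, 0, 0, -0.4, 0, 0, 0, -0.25, 0, 0, 0, -0.14, 0, 0, 0, 0, 0, 0, 0, 0, 0]'

```text
time_s: 9.55
position: [0.6292, 0.1771, 0.0242]
tcp_rot: [[0.0, 1.0, 0.002], [1.0, -0.0, 0.0], [0.0, 0.002, -1.0]]
force: [0.1, 0.4, -0.3]
opening: 0.378
grasp_force: 31.6
```

apply_moves --plan '[0, 0, -0.02, 0, 0, 0, 0, 0]'

```text
time_s: 9.8
position: [0.6287, 0.177, 0.0228]
tcp_rot: [[0.0, 1.0, 0.0], [1.0, -0.0, 0.0], [0.0, 0.0, -1.0]]
force: [-0.0, -0.2, -0.2]
opening: 0.377
grasp_force: 31.6
```

apply_moves --plan '[0, 0, 0, 0, 0, 0, 0, 0, 0, 0, 0, 0, 0, 0, 0, 0]' --grip -0.3

```text
time_s: 10.3
position: [0.6285, 0.1771, 0.0226]
tcp_rot: [[0.0, 1.0, -0.0], [1.0, -0.0, -0.0], [-0.0, -0.0, -1.0]]
force: [0.5, 0.6, 0.5]
opening: 0.637
grasp_force: 0.0
```

apply_moves --plan '[0, 0, 0.2, 0, 0, 0, 0.5, 0, 0, 0, 0.6, 0, 0, 0, 0.6, 0, -0.5, -0.1, 0.2, 0, -0.8, -0.5, 0, 0, -0.8, -0.5, 0, 0, -0.8, -0.5, 0, 0, -0.4, -0.3, 0, 0, 0, 0, 0, 0]'

```text
time_s: 11.55
position: [0.4621, 0.0815, 0.1282]
tcp_rot: [[0.002, 1.0, -0.001], [1.0, -0.002, 0.0], [0.0, -0.001, -1.0]]
force: [0.4, 0.1, 1.0]
opening: 0.649
grasp_force: 0.0
```

```bash
python3 w.py w3.png
```

```text
[0.4620867  0.08149623 0.12822486] -0.11839630222921567
objective_case_center 0.83 [495.  94.] [0.6311 0.1745 0.032 ]
objective_case_center 0.48 [436.  93.] [0.5848 0.1747 0.032 ]
immersion_oil_center 0.97 [477. 195.] [0.6292 0.0923 0.035 ]
immersion_oil_center 0.83 [392. 188.] [0.5557 0.0987 0.035 ]
immersion_oil_center 0.57 [283. 214.] [0.4631 0.076  0.035 ]
    immersion_oil_center 0.86 769 0.069 [461.2  77.9] [25.4 20.4] 11.3
    immersion_oil_center 0.83 835 0.066 [554.8  98.9] [24.8 20.7] 47.5
lamp_carton_center 0.73 [276.  92.] [0.4576 0.1764 0.0235]
    lamp_carton_center 0.57 4228 0.047 [456.4 173.8] [60.1 39.3] 67.9
eyepiece_center 0.17 [492.  91.] [0.631 0.177 0.028]
blue_tray 0.93 [434.  92.] [0.598  0.1778 0.    ]
blue_tray 0.59 [285. 291.] [ 0.4648 -0.0222  0.    ]
    blue_tray 0.71 3407 0.018 [598.9 177.8] [ 72.3 152.8] 89.2
yellow_tray 0.56 [436.  93.] [0.5992 0.1776 0.    ]
```

View pics/w3.png

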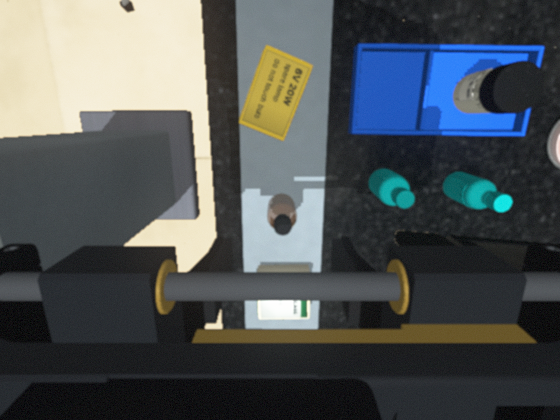

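The case stands in the blue tray's large cell (500,85). The oil bottle is at (282,214), so I turn slightly away from the tower and descend.

apply_moves --plan '[-0.01, -0.04, 0, 1, 0, -0.05, -0.3, 1, 0, 0, -0.5, 0, 0, 0, -0.5, 0, 0, 0, -0.5, 0, 0, 0, -0.3, 0, 0, 0, -0.1, 0, 0, 0, 0, 0]'

```text
time_s: 13.2
position: [0.4632, 0.0776, 0.0176]
tcp_rot: [[-0.342, 0.94, 0.0], [0.94, 0.342, -0.0], [-0.0, 0.0, -1.0]]
force: [0.7, -0.5, 0.5]
opening: 0.648
grasp_force: 0.0
```

apply_moves --plan '[0, 0, 0, 0, 0, 0, 0, 0, 0, 0, 0, 0, 0, 0, 0, 0, 0, 0, 0, 0, 0, 0, 0, 0]' --grip 1

```text
time_s: 13.95
position: [0.463, 0.0776, 0.0178]
tcp_rot: [[-0.342, 0.94, 0.0], [0.94, 0.342, -0.0], [-0.0, 0.0, -1.0]]
force: [0.2, -0.1, 3.1]
opening: 0.287
grasp_force: 29.9
```

apply_moves --plan '[0, 0, 0.3, 0, 0, 0, 0.7, 0, 0, 0, 0.8, 0, 0, 0.4, 0.2, -0.5, 0.4, 0.6, 0, -0.5, 0.5, 0.5, 0, -0.5, 0.5, 0.4, 0, -0.5, 0.4, 0.1, 0, 0, 0.04, 0, 0, 0, 0, 0, 0, 0]'

```text
time_s: 15.2
position: [0.5538, 0.1772, 0.1176]
tcp_rot: [[0.001, 1.0, -0.002], [1.0, -0.001, -0.0], [-0.0, -0.002, -1.0]]
force: [0.2, 0.5, -0.4]
opening: 0.288
grasp_force: 29.9
```

apply_moves --plan '[0, 0, -0.5, 0, 0, 0, -0.5, 0, 0, 0, -0.5, 0, 0, 0, -0.3, 0, 0, 0, -0.15, 0, 0, 0, 0, 0, 0, 0, 0, 0]'

```text
time_s: 16.08
position: [0.5556, 0.1776, 0.0208]
tcp_rot: [[0.0, 1.0, 0.001], [1.0, -0.0, 0.0], [0.0, 0.001, -1.0]]
force: [0.2, -0.1, -0.0]
opening: 0.283
grasp_force: 29.9
```

apply_moves --plan '[0, 0, -0.05, 0, 0, 0, 0, 0, 0, 0, 0, 0]'

```text
time_s: 16.45
position: [0.5553, 0.1776, 0.0179]
tcp_rot: [[0.0, 1.0, 0.001], [1.0, -0.0, 0.0], [0.0, 0.001, -1.0]]
force: [-0.0, -0.8, 0.4]
opening: 0.286
grasp_force: 29.9
```

apply_moves --plan '[0, 0, 0, 0, 0, 0, 0, 0, 0, 0, 0, 0, 0, 0, 0, 0]' --grip 0

```text
time_s: 16.95
position: [0.5549, 0.1775, 0.0175]
tcp_rot: [[0.0, 1.0, -0.0], [1.0, -0.0, -0.0], [-0.0, -0.0, -1.0]]
force: [0.0, -0.1, -1.0]
opening: 0.496
grasp_force: 0.0
```

apply_moves --plan '[0, 0, 0.2, 0, 0, 0, 0.5, 0, 0, 0, 0.7, 0, 0, 0, 0.7, 0, -0.6, 0, 0.2, 0, -0.7, -0.05, 0, 0, -0.6, -0.05, 0, 0, 0, 0, 0, 0, 0, 0, 0, 0]'

```text
time_s: 18.08
position: [0.462, 0.1727, 0.1333]
tcp_rot: [[0.0, 1.0, 0.003], [1.0, -0.0, 0.0], [0.0, 0.003, -1.0]]
force: [0.8, -0.3, -0.2]
opening: 0.501
grasp_force: 0.0
```

```bash
python3 w.py w4.png
python3 - <<'E'
from h import *
p,d=bot.capture("side"); cv2.imwrite("pics/side4.png",cv2.resize(p[140:320,180:420,::-1],(720,540)))
E
```

```text
[0.4619517  0.17272495 0.13328445] -0.027101083066061727
objective_case_center 0.65 [470. 199.] [0.6298 0.1781 0.032 ]
    objective_case_center 0.69 2131 0.064 [626.8 176.9] [34.6 34.6] 54.4
immersion_oil_center 0.76 [391. 202.] [0.5582 0.176  0.035 ]
    immersion_oil_center 0.86 899 0.069 [553.3 176.6] [26.  21.6] 58.8
lamp_carton_center 0.75 [275. 203.] [0.4559 0.1726 0.0235]
lamp_carton_center 0.53 [419. 194.] [0.5877 0.1805 0.0235]
    lamp_carton_center 0.6 3102 0.047 [456.4 173.9] [60.3 39.1] 68.0
    lamp_carton_center 0.25 2250 0.064 [626.8 176.9] [34.6 34.6] 54.4
    eyepiece_center 0.83 1652 0.056 [466.1 269.3] [32.8 33.1] 46.2
blue_tray 0.66 [416. 193.] [0.5957 0.1758 0.    ]
    blue_tray 0.75 2511 0.018 [598.7 177.7] [ 72.2 152.2] 89.2
yellow_tray 0.77 [427.  45.] [0.589  0.3087 0.    ]
yellow_tray 0.19 [286.  88.] [0.4668 0.2738 0.    ]
    yellow_tray 0.95 3387 0.018 [591.3 306.2] [152.9  72.1] 7.2
```

View pics/side4.png

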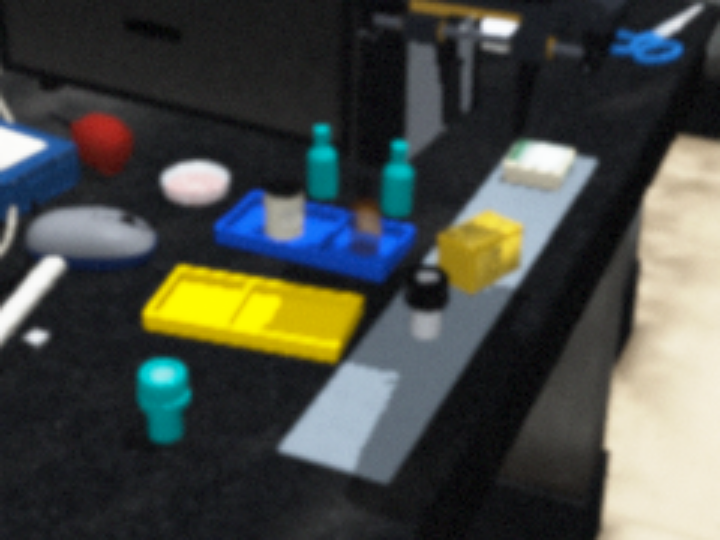

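Blue kit is done: the case (285,215) and oil bottle (367,225) both stand upright in the crop. Next is the carton: turn -22° and descend.

apply_moves --plan '[-0.11, 0.02, 0, -1, 0, 0, 0, -1, 0, 0, -0.4, -0.2, 0, 0, -0.5, 0, 0, 0, -0.5, 0, 0, 0, -0.5, 0, 0, 0, -0.3, 0, 0, 0, -0.1, 0, 0, 0, 0, 0, 0, 0, 0, 0]' --grip -0.75

```text
time_s: 20.02
position: [0.4551, 0.1737, 0.0182]
tcp_rot: [[0.375, 0.927, 0.001], [0.927, -0.375, 0.0], [0.001, 0.001, -1.0]]
force: [-0.0, -0.1, 0.1]
opening: 0.879
grasp_force: 0.0
```

apply_moves --plan '[0, 0, 0, 0, 0, 0, 0, 0, 0, 0, 0, 0, 0, 0, 0, 0, 0, 0, 0, 0, 0, 0, 0, 0]' --grip 1

```text
time_s: 20.78
position: [0.4546, 0.1736, 0.0176]
tcp_rot: [[0.375, 0.927, 0.0], [0.927, -0.375, 0.0], [0.0, 0.0, -1.0]]
force: [-0.3, 0.8, 1.2]
opening: 0.451
grasp_force: 30.0
```

apply_moves --plan '[0, 0, 0.3, 0, 0, 0, 0.6, 0, 0, 0, 0.7, 0, 0.2, 0.2, 0.2, -0.7, 0.35, 0.4, 0, -0.8, 0.4, 0.5, 0, -0.9, 0.4, 0.5, 0, -0.9, 0.4, 0.5, 0, -0.9, 0.3, 0.4, 0, -0.9, 0.08, 0.08, 0, -0.9, 0, 0, 0, -0.08, 0, 0, 0, 0]'

```text
time_s: 22.28
position: [0.5603, 0.3022, 0.1079]
tcp_rot: [[0.992, 0.127, -0.001], [0.127, -0.992, -0.0], [-0.001, 0.0, -1.0]]
force: [-0.6, 0.8, 0.4]
opening: 0.446
grasp_force: 30.0
```

```bash
python3 w.py w5.png
```

```text
[0.56034134 0.3021647  0.10786245] -82.71087355935563
    objective_case_center 0.9 2905 0.064 [627.4 177.3] [35.2 34.5] 72.7
immersion_oil_center 0.91 [435. 238.] [0.5568 0.1747 0.035 ]
immersion_oil_center 0.56 [525. 249.] [0.5561 0.0975 0.035 ]
    immersion_oil_center 0.83 488 0.18 [584.2 160.1] [142.9  25.4] 66.2
    immersion_oil_center 0.73 337 0.044 [627.4 103.1] [23.9  9.7] 17.3
lamp_carton_center 0.83 [282. 256.] [0.5193 0.297  0.0235]
    lamp_carton_center 0.6 7574 0.137 [561.2 303.6] [61.4 40.4] 7.5
eyepiece_center 0.6 [ 98. 156.] [0.5875 0.4511 0.028 ]
eyepiece_center 0.58 [309. 313.] [0.468  0.2651 0.028 ]
    eyepiece_center 0.8 2181 0.053 [584.5 454.1] [33.  31.4] 5.4
    eyepiece_center 0.59 189 0.134 [503.8 272.8] [71.2 32.2] 4.7
blue_tray 0.55 [424. 181.] [0.5966 0.1783 0.    ]
    blue_tray 0.74 2927 0.022 [604.7 178.2] [ 72.9 140.9] 89.3
yellow_tray 0.88 [280. 167.] [0.5931 0.308  0.    ]
    yellow_tray 0.77 2452 0.018 [609.6 308.9] [114.1  72.2] 7.2
```

View pics/w5.png

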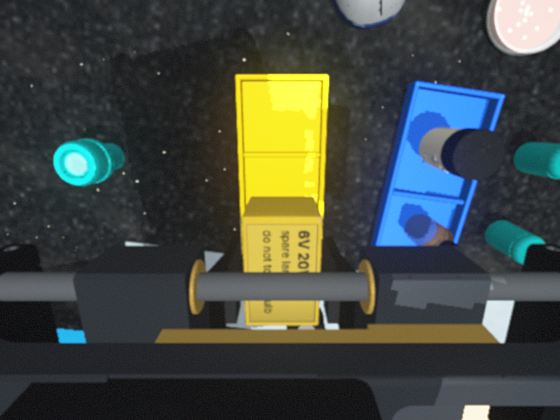

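The carton is held, aligned over the yellow near cell (282,255). I lower it.

apply_moves --plan '[0, -0.02, -0.5, 0, 0, 0, -0.5, 0, 0, 0, -0.4, 0, 0, 0, -0.25, 0, 0, 0, -0.12, 0, 0, 0, 0, 0, 0, 0, 0, 0]'

```text
time_s: 23.8
position: [0.5616, 0.3018, 0.0198]
tcp_rot: [[0.992, 0.125, 0.002], [0.125, -0.992, 0.0], [0.002, -0.0, -1.0]]
force: [-0.2, 0.3, -1.2]
opening: 0.449
grasp_force: 30.0
```

apply_moves --plan '[0, 0, -0.03, 0, 0, 0, 0, 0, 0, 0, 0, 0]'

```text
time_s: 24.18
position: [0.5611, 0.3016, 0.0177]
tcp_rot: [[0.992, 0.125, 0.0], [0.125, -0.992, 0.0], [0.0, -0.0, -1.0]]
force: [0.7, 0.7, -0.5]
opening: 0.449
grasp_force: 30.0
```

apply_moves --plan '[0, 0, 0, 0, 0, 0, 0, 0, 0, 0, 0, 0, 0, 0, 0, 0]' --grip -0.35

```text
time_s: 24.68
position: [0.561, 0.3016, 0.0176]
tcp_rot: [[0.992, 0.125, 0.0], [0.125, -0.992, 0.0], [0.0, -0.0, -1.0]]
force: [0.2, 0.1, -0.4]
opening: 0.669
grasp_force: 0.0
```

apply_moves --plan '[0, 0, 0.2, 0, 0, 0, 0.5, 0, 0, 0, 0.7, 0, 0, 0, 0.7, 0, -0.6, -0.2, 0.2, 0.9, -0.7, -0.2, 0, 0.9, -0.6, -0.25, 0, 0.9, 0, 0, 0, 0.9, 0, 0, 0, 0.9, 0, 0, 0, 0.8, 0, 0, 0, 0]'

```text
time_s: 26.05
position: [0.4662, 0.2691, 0.1332]
tcp_rot: [[0.499, 0.867, 0.001], [0.867, -0.499, 0.0], [0.001, 0.001, -1.0]]
force: [0.3, 0.0, 0.3]
opening: 0.676
grasp_force: 0.0
```

```bash
python3 w.py w6.png
```

```text
[0.46617314 0.26912842 0.13324168] -29.914132110288563
objective_case_center 0.62 [493. 206.] [0.6294 0.1741 0.032 ]
    objective_case_center 0.56 2233 0.064 [627.1 177.3] [35.2 35.2] 87.8
immersion_oil_center 0.9 [417. 242.] [0.5565 0.1777 0.035 ]
immersion_oil_center 0.63 [523. 278.] [0.6289 0.0941 0.035 ]
    immersion_oil_center 0.65 337 0.052 [556.9 183.5] [10.9 23.6] 73.9
lamp_carton_center 0.96 [361. 114.] [0.5632 0.3034 0.0235]
    lamp_carton_center 0.96 4001 0.047 [561.5 302.1] [60.5 39.3] 7.2
    lamp_carton_center 0.41 398 0.209 [535.  224.6] [ 21.1 115.6] 24.6
eyepiece_center 0.59 [281. 205.] [0.4655 0.2685 0.028 ]
    eyepiece_center 0.83 1322 0.056 [466.6 270.9] [31.3 33.1] 38.4
    yellow_tray 0.6 3458 0.018 [591.3 306.4] [152.4  72.1] 7.2
```

View pics/w6.png

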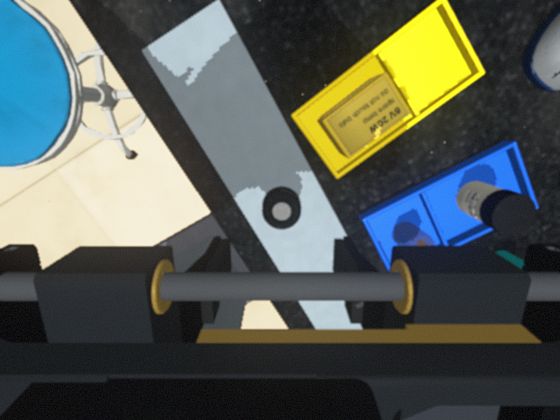

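The carton sits in its cell (362,112). The eyepiece is at (281,208), so I descend on it.

apply_moves --plan '[0.01, 0.02, -0.4, 0, 0, 0, -0.6, 0, 0, 0, -0.6, 0, 0, 0, -0.4, 0, 0, 0, -0.2, 0, 0, 0, 0, 0, 0, 0, 0, 0]'

```text
time_s: 27.58
position: [0.4671, 0.2703, 0.0232]
tcp_rot: [[0.497, 0.868, 0.001], [0.868, -0.497, 0.0], [0.001, 0.001, -1.0]]
force: [-0.2, -0.3, -0.1]
opening: 0.675
grasp_force: 0.0
```

apply_moves --plan '[0, 0, 0, 0, 0, 0, 0, 0, 0, 0, 0, 0, 0, 0, 0, 0, 0, 0, 0, 0, 0, 0, 0, 0]' --grip 1

```text
time_s: 28.32
position: [0.4667, 0.2701, 0.0227]
tcp_rot: [[0.497, 0.868, 0.0], [0.868, -0.497, 0.0], [0.0, 0.0, -1.0]]
force: [-0.5, -0.5, 2.1]
opening: 0.361
grasp_force: 30.0
```

apply_moves --plan '[0, 0, 0.3, 0, 0, 0, 0.6, 0, 0, 0, 0.8, 0, 0.2, 0.05, 0.2, -0.8, 0.5, 0.1, 0, -0.9, 0.6, 0.15, 0, -0.9, 0.7, 0.15, 0, -0.9, 0.7, 0.2, 0, -0.9, 0.5, 0.15, 0, -0.9, 0.16, 0.03, 0, 0, 0, 0, 0, 0]'

```text
time_s: 29.7
position: [0.6338, 0.3113, 0.1174]
tcp_rot: [[0.992, 0.127, -0.001], [0.127, -0.992, -0.0], [-0.001, 0.0, -1.0]]
force: [-1.1, 0.6, -0.5]
opening: 0.364
grasp_force: 30.0
```

apply_moves --plan '[0, 0, -0.5, 0, 0, 0, -0.5, 0, 0, 0, -0.4, 0, 0, 0, -0.25, 0, 0, 0, -0.15, 0, 0, 0, 0, 0, 0, 0, 0, 0]'

```text
time_s: 30.58
position: [0.6352, 0.3118, 0.0284]
tcp_rot: [[0.992, 0.125, 0.002], [0.125, -0.992, 0.0], [0.002, -0.0, -1.0]]
force: [0.0, -0.7, -1.3]
opening: 0.359
grasp_force: 30.0
```

apply_moves --plan '[0, 0, -0.07, 0, 0, 0, -0.03, 0, 0, 0, 0, 0, 0, 0, 0, 0]'

```text
time_s: 31.08
position: [0.6347, 0.3116, 0.0228]
tcp_rot: [[0.992, 0.125, 0.001], [0.125, -0.992, 0.0], [0.001, -0.0, -1.0]]
force: [-0.6, 0.7, 0.7]
opening: 0.362
grasp_force: 30.0
```

apply_moves --plan '[0, 0, 0, 0, 0, 0, 0, 0, 0, 0, 0, 0, 0, 0, 0, 0]' --grip -0.3

```text
time_s: 31.58
position: [0.6345, 0.3115, 0.0225]
tcp_rot: [[0.992, 0.125, -0.0], [0.125, -0.992, -0.0], [-0.0, 0.0, -1.0]]
force: [0.6, -0.4, -0.0]
opening: 0.633
grasp_force: 0.0
```

apply_moves --plan '[0, 0, 0.2, 0, 0, 0, 0.5, 0, 0, 0, 0.7, 0, 0, 0, 0.7, 0, -0.6, 0, 0.6, 0, -0.8, 0, 0.5, 0, -0.6, -0.2, 0.5, 0, 0, 0, 0, 0, 0, 0, 0, 0]'

```text
time_s: 32.7
position: [0.5353, 0.3017, 0.208]
tcp_rot: [[0.992, 0.125, 0.002], [0.125, -0.992, 0.001], [0.002, -0.0, -1.0]]
force: [-0.2, 0.3, 0.4]
opening: 0.65
grasp_force: 0.0
```

```bash
python3 w.py w7.png;  python3 - <<'E'
from h import *
p,d=bot.capture("side"); cv2.imwrite("pics/side7.png",cv2.resize(p[160:300,200:380,::-1],(720,560)))
E
```

```text
[0.5353357  0.3016919  0.20802529] -82.83058432598867
objective_case_center 0.68 [393. 144.] [0.5974 0.1875 0.032 ]
    objective_case_center 0.93 1335 0.065 [627.5 177.2] [34.2 34.7] 6.8
immersion_oil_center 0.82 [467. 191.] [0.5576 0.0959 0.035 ]
immersion_oil_center 0.57 [396. 184.] [0.5553 0.1756 0.035 ]
immersion_oil_center 0.57 [489. 124.] [0.6309 0.0932 0.035 ]
    immersion_oil_center 0.88 597 0.067 [557.6 100.3] [21.1 24.9] 77.8
    immersion_oil_center 0.75 707 0.067 [629.9  96.8] [25.6 21.5] 1.3
lamp_carton_center 0.69 [283. 163.] [0.5613 0.303  0.0235]
    lamp_carton_center 0.56 2029 0.047 [562.1 302.5] [60.  38.3] 8.2
eyepiece_center 0.76 [284.  91.] [0.6368 0.3124 0.028 ]
eyepiece_center 0.75 [147. 120.] [0.5893 0.4547 0.028 ]
    eyepiece_center 0.57 1039 0.053 [584.2 453.9] [33.  31.2] 7.2
    eyepiece_center 0.56 951 0.056 [633.6 312.1] [32.3 32.1] 6.7
blue_tray 0.87 [392. 145.] [0.5955 0.1769 0.    ]
    blue_tray 0.8 1830 0.018 [598.7 178. ] [ 72.7 152.3] 89.1
yellow_tray 0.97 [283. 135.] [0.5908 0.3073 0.    ]
    yellow_tray 0.93 1837 0.018 [590.8 306.6] [151.2  72.2] 7.2
```

View pics/side7.png

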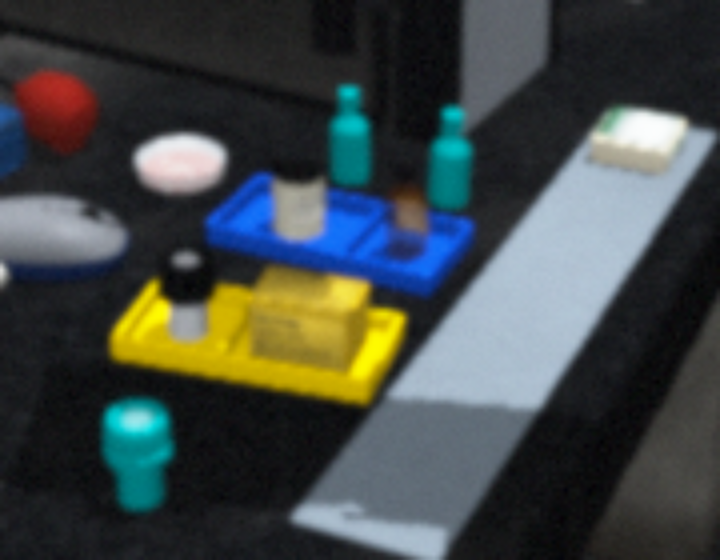

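All four parts stand upright in their cells: eyepiece (185,295), carton (310,315), case (298,200) and oil bottle (408,220).

```bash
python3 -c "
from rig import bot
print(bot.hand_in())"
```

```text
the job is handed in; nothing more can be done
None
```

The blue tray and then the yellow tray were filled in the order asked, the last images show all four parts upright in their cells, and I handed the job in just after 32.7 s of the 99 s allowed; the hand-in gave no verdict.

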